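# Roll a mailing tube onto the bench scale

## Robot

A 6-joint arm with a two-finger parallel gripper is mounted at the origin on a cart in front of the work surface, level with it; the furniture and walls round the work are solid. World frame = base frame: x ahead of the robot, y to its left, z up, the work surface at z = 0. Lengths are in m, angles in rad, forces in N, time in s.
With the tool pointing down it reaches from about 0.375 to 0.9 m from the base axis. Payload 3.1 kg.
Tool frame: the origin (TCP) lies at the very end of the fingers, on their centre line; the grasp point (between the pads) lies 19 mm behind it; z points along the fingers, y is the line along which they close (so a half turn about z gives the same grasp; the last joint's range is limited). The gripper opens to 87 mm and grips with 3 to 60 N. Pads are 19 mm wide; open, the fingers measure 117 mm over their backs; the gripper's body (75 mm by 190 mm) begins 51 mm behind the grasp point.
Start: joints at [0.975, 0.527, 1.433, -0, 1.181, -0.178], TCP at [0.254, 0.571, 0.193] pointing down, gripper open.
Joint ranges: [-3.08, 3.08], [-0.75, 2.2], [0.22, 2.44], [-1.43, 4.57], [0, 2.65], [-2.85, 2.85]. Speed limits (rad/s): [2.79, 2.79, 3.14, 3.14, 3.14, 3.14].

## Interface

Orientations are given as a unit quaternion [x, y, z, w].
In Python, from rig import status, viewer, robot gives the robot as it stands.
- The arm moves only by the tool arm_command, never from a script. Its arguments are lists of equal length, an entry for each row: "delta_rot": the turn, a rotation vector about the tool's x, y, z in degrees, a list of three; "delta_pos": the shift along the tool's x, y, z in m, a list of three; "gripper": the closure, from -1 (fully open) to 1 (shut). In form: {"delta_rot": [[rx, ry, rz], ...], "delta_pos": [[dx, dy, dz], ...], "gripper": [gripper, ...]}. A call has 1 to 12 rows; each row is the pose to reach, as a shift and turn from the pose commanded when the call began, along the tool's axes at that moment; what a row does not reach only later rows make up. A row lasts 1/12 s, in which the tool goes at most 41.7 mm and 7.16 degrees, less where a joint would pass 70% of its speed; a pose out of reach is approached as far as the arm can. A call with a gripper value outside its range is refused whole. The fingers move at their own pace and stop on an object; "grip_force" is the grip in N (left out, the last holds). Time passes only in rows, so rows that repeat a pose let the fingers close. It gives the time, the measured TCP pose, the force, the opening and the grip force at its end, in the units of the state.
- status.get_obs(): the state, without advancing time (a new reading comes with each control period).
- viewer.camera(name): name is "scene" or "top"; returns a dict with "pixels" (480x640x3 uint8, blue, green, red), "fx", "fy", "cx", "cy" (pixels), "pose" (4x4, takes a point from camera to world coordinates). Camera axes: x right, y down, z forward; pixel columns grow to the right and rows downward; lengths in m; the calibration is good to about 2 mm. A picture is of the moment at which its call begins. There is no depth.
- robot.hand_in(): hands the job in; it is judged then, once.
The state is a dict: "time": time; "q": joint angles; "joint_velocities": joint speeds; "joint_torque": joint torques, N m; "position": TCP position; "tool_rot": TCP orientation; "ft_force": force on the tool from outside, world axes, zero at the start; "moment": the same for the moment, N m; "grip_width": finger opening in m; "grip_force": force on a finger pad.
Only numpy, scipy, OpenCV 4.12 (cv2) and the standard library are available. Lean on these libraries where they do the work, as an engineer would, in place of code of your own. Each camera call takes 0.05 s, during which the arm holds its last target. There are 200 camera calls.

## Task

Weigh the cardboard mailing tube on the scale let into the packing deck: press the round zero key while the platter is empty, then roll the tube along the deck onto the platter with the fingertips on its upper half, and stop it so that it lies at rest between the two low rubber strips. Do not lift the tube or drag it without rolling, and do not press the zero key again once it is on the platter. Let go of it at the end so that only its own weight rests on the scale, and leave the things round about where they are.

Things in the scene. Friction and masses are not known exactly. Their poses are not given: they have to be found in the camera images.
- deck: fixed grey laminate weighing deck, 290 mm deep (x, away from the robot), 450 mm wide (y, to the left), flat top 28 mm above its origin at the centre of the underside. The steel platter, 210 (x) by 180 mm (y), lies flush in the top, its centre at x 12, y 115 mm. A grey console, 10 mm high, with display and zero key stands on the deck in front (-x) of the platter
- platter_mid (a point): centre of the platter's top face (28 mm above the bench when empty); axes as the deck's. Two black rubber strips, 3 mm proud with tops rounded to a 6 mm radius, run along x at y = -18.5 and +18.5 mm from here, 192 mm long: the tube drops between them with about 1 mm of play each way
- platter (a joint): sinking of the platter under load, m, 0 when empty, about 0.0015 under the tube (0.001 to 0.002, spring of 3000 N/m), stop at 0.004
- zero_key_top (a point): centre of the top of the round white zero key, diameter 22 mm, in a grey collar of diameter 38 mm on the console, 59 mm above the bench; it moves with the key; z up
- zero_key (a joint): travel of the zero key, m: 0 up, 0.005 fully down; springs back; about 1 N to start and 4 N fully down; it counts as pressed beyond 0.0035
- tube: closed cardboard mailing tube, diameter 92, length 180 mm, 0.3 to 0.65 kg; blank white label on top at first. Origin at its centre, 46 mm above what it lies on; x = its long axis, level, within 3 degrees of the deck's x; z points to the label. It lies on the bare deck right (-y) of the platter, 125 to 190 mm from its goal. It rolls easily, stays where left, and from 0.05 m/s stops in about 1 cm
- shears: scissors with dark green handles lying flat on the deck, right of the tube, 206x84x11 mm; origin at the centre of its underside (leave alone)
- clear_tape: roll of clear packing tape lying flat on the bench left of the deck, diameter 94 mm, 48 mm high; origin at the centre of its underside (leave alone)
- coffee_tamper: steel coffee tamper standing on its round foot behind the bag sealer, foot diameter 58 mm, 78 mm high; origin at the centre of its underside (leave alone)
- kraft_pouch: brown coffee pouch standing left of the deck, 57x90x165 mm; origin at the centre of its underside (leave alone)
- masking_tape: roll of masking tape lying flat on the bench, farther left, diameter 100 mm, 24 mm high; origin at the centre of its underside (leave alone)

How it is judged:
By the outcome, as a careful person would: the job done as asked, in the order asked, and still so for the second after the job is handed in, with the robot touching nothing.
It also fails if it takes over 61 s, if anything falls off the work surface, if the arm or the gripper's body presses on something with over 40 N, if the wrist force passes 120 N, or if a joint passes its speed limit or range.

## Working session

There is one attempt and no reset: what is moved stays moved. The work goes in short steps, Python scripts to look and compute and a tool call to move; the robot and the scene stay as the last step left them, time stands still between calls to the robot, and variables do not carry over. Pictures are saved under pics/ and viewed, at most 10 in all, crops included, and the job is handed in when it is done.

Besides the shell and the picture viewer there is one more tool, called as name(argument=value, ...) on one line, values as JSON. arm_command: Moves the arm, as the interface text tells. Its arguments: {"type":"object","properties":{"delta_rot":{"type":"array","items":{"type":"array","items":{"type":"number"}}},"delta_pos":{"type":"array","items":{"type":"array","items":{"type":"number"}}},"gripper":{"type":"array","items":{"type":"number"}},"grip_force":{"type":"number"}},"required":["delta_rot","delta_pos","gripper"]}

```bash
mkdir -p pics; cat > h.py <<'E'
import numpy as np, cv2
from rig import status, viewer, robot
def ray(c,u,v,z):
    P=np.array(c["pose"]); d=P[:3,:3]@np.array([(u-c["cx"])/c["fx"],(v-c["cy"])/c["fy"],1]); o=P[:3,3]
    return o+d*(z-o[2])/d[2]
def proj(c,p):
    P=np.array(c["pose"]); q=P[:3,:3].T@(np.array(p)-P[:3,3]); return c["fx"]*q[0]/q[2]+c["cx"],c["fy"]*q[1]/q[2]+c["cy"]
E
python3 - <<'E'
from h import *
for n in("top","scene"):
    c=viewer.camera(n); cv2.imwrite(f"pics/{n}0.png",np.array(c["pixels"])); print(n,c["fx"],c["cx"],c["cy"],np.round(c["pose"],3).tolist())
o=status.get_obs(); print(o)
E
```

```text
top 453.7597205898108 321.6020922057335 241.3007771829341 [[0.022, -0.993, 0.12, 0.487], [-0.999, -0.018, 0.033, -0.103], [-0.031, -0.121, -0.992, 0.985], [0.0, 0.0, 0.0, 1.0]]
scene 565.7602769818039 307.89417257535234 236.67805765951587 [[0.628, -0.587, 0.511, -0.053], [-0.779, -0.468, 0.418, -0.609], [-0.007, -0.66, -0.751, 1.044], [0.0, 0.0, 0.0, 1.0]]
{'time': 0.1, 'q': array([ 9.74515808e-01,  5.28368124e-01,  1.43377180e+00, -1.82997623e-05,
        1.18143412e+00, -1.78500160e-01]), 'joint_velocities': array([ 0.00210084, -0.00041163, -0.00517806,  0.00107381, -0.00193282,
       -0.00045856]), 'joint_torque': array([ 9.34069112e-05, -4.40982842e+01, -1.77150321e+01,  6.35104277e-02,
        5.33451838e-02, -3.18993114e-05]), 'position': array([0.25314649, 0.57064311, 0.19197344]), 'tool_rot': array([ 2.07370825e-01,  9.78261907e-01, -9.20479891e-04, -3.66423985e-04]), 'ft_force': array([-0.09915674, -0.86155791, -0.18946337]), 'moment': array([ 0.00711173,  0.03151952, -0.00745208]), 'grip_force': 0.0, 'grip_width': 0.08713710291492777}
```

View pics/top0.png

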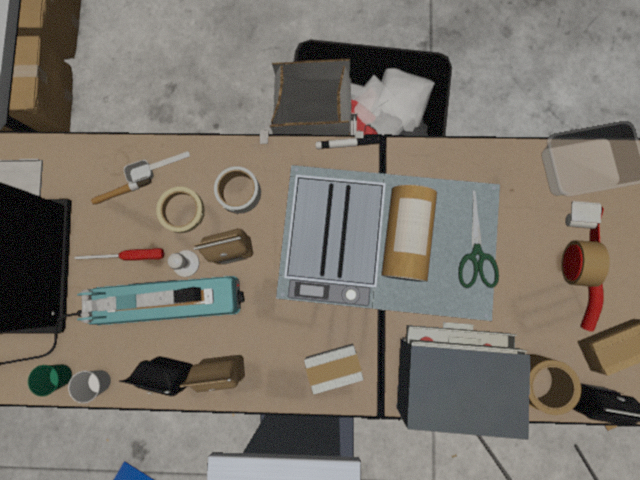

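View pics/scene0.png

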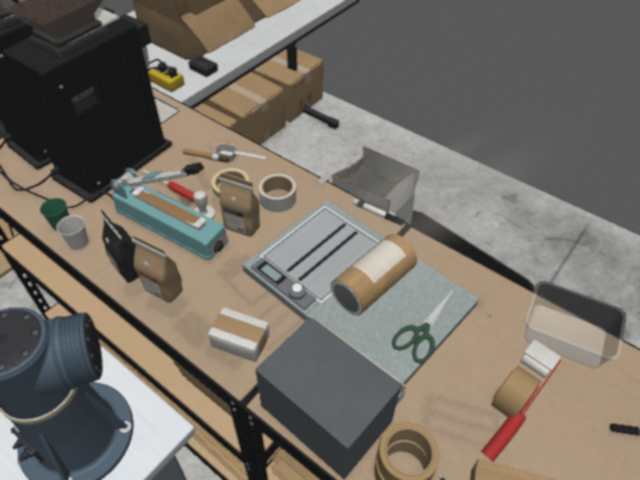

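The top view shows the strips near (328,230) and (344,230), the zero key near (351,295), the tube around (410,233) and the shears near (478,250). There is a grey box at (465,390), in front of the deck. I'll measure these next.

```bash
python3 - <<'E'
from h import *
im=cv2.imread("pics/top0.png"); c=viewer.camera("top"); s=viewer.camera("scene"); si=cv2.imread("pics/scene0.png")
def blobs(m,x0,y0,x1,y1,amin):
    k=np.zeros_like(m);k[y0:y1,x0:x1]=m[y0:y1,x0:x1]
    for q in cv2.findContours(k,0,2)[0]:
        if cv2.contourArea(q)>=amin: yield q
dark=(im.max(2)<70).astype(np.uint8)*255
for q in blobs(dark,300,178,375,282,60):
    r=q[:,0]; t=r[r[:,1].argmin()];b=r[r[:,1].argmax()]; M=cv2.moments(q); u,v=M['m10']/M['m00'],M['m01']/M['m00']
    print("strip",t,b,ray(c,u,v,.030).round(4),ray(c,*t,.030).round(4),ray(c,*b,.030).round(4))
for n,cc,I,b in(("top",c,im,(335,284,365,305)),("scene",s,si,(280,278,315,305))):
    w=(I.min(2)>175).astype(np.uint8)*255
    for q in blobs(w,*b,15):
        M=cv2.moments(q);u,v=M['m10']/M['m00'],M['m01']/M['m00'];print("key",n,cv2.contourArea(q),u,v,ray(cc,u,v,.059).round(4))
# tube: brown + label
hsv=cv2.cvtColor(im,cv2.COLOR_BGR2HSV)
m=cv2.inRange(hsv,(8,40,40),(28,255,255))
for q in blobs(m,378,175,445,290,800):
    h=cv2.convexHull(q);box=cv2.boxPoints(cv2.minAreaRect(h)); print("tube box",box.round(1).tolist())
    for row in (200,230,260):
        f=np.zeros_like(m);cv2.drawContours(f,[h],-1,255,-1);xs=np.nonzero(f[row])[0]
        for X in(xs[0],xs[-1]+1):print(row,X,ray(c,X-.5,row,.074).round(4), end=" ")
    print()
w=cv2.inRange(hsv,(0,0,150),(30,45,255))
for q in blobs(w,385,190,440,265,300): 
    r=cv2.minAreaRect(q);print("label",r,ray(c,*r[0],.12).round(4))
print("deck corners",[ray(c,u,v,.028).round(3).tolist() for u,v in((292,167),(499,183),(493,318),(278,298))])
print("box top corners z?",[ray(c,u,v,.15).round(3).tolist() for u,v in((400,342),(405,430),(528,437),(528,350))])
cv2.imwrite("pics/crop.png",cv2.resize(im[160:340,270:510],None,fx=3.3,fy=3.3,interpolation=2))
E
```

```text
strip [348 185] [338 276] [ 0.6246 -0.1175  0.03  ] [ 0.7261 -0.1255  0.03  ] [ 0.5304 -0.1075  0.03  ]
strip [330 184] [321 275] [ 0.6287 -0.0807  0.03  ] [ 0.7277 -0.0868  0.03  ] [ 0.5317 -0.0717  0.03  ]
key top 56.0 350.49107142857144 294.2857142857143 [ 0.4926 -0.1333  0.059 ]
key scene 44.0 296.67803030303025 287.17803030303025 [ 0.4899 -0.1323  0.059 ]
tube box [[381.29998779296875, 275.20001220703125], [392.0, 182.10000610351562], [437.70001220703125, 187.39999389648438], [426.8999938964844, 280.5]]
200 390 [ 0.685  -0.2094  0.074 ] 200 437 [ 0.6865 -0.3044  0.074 ] 230 387 [ 0.6232 -0.2036  0.074 ] 230 434 [ 0.6248 -0.2979  0.074 ] 260 383 [ 0.5622 -0.1959  0.074 ] 260 430 [ 0.5641 -0.2895  0.074 ] 
label ((412.3703308105469, 225.60235595703125), (31.722396850585938, 54.155914306640625), 6.709836959838867) [ 0.6257 -0.2479  0.12  ]
deck corners [[0.765, -0.003, 0.028], [0.736, -0.447, 0.028], [0.451, -0.428, 0.028], [0.482, 0.018, 0.028]]
box top corners z? [[0.409, -0.22, 0.15], [0.258, -0.229, 0.15], [0.252, -0.442, 0.15], [0.401, -0.447, 0.15]]
```

View pics/crop.png

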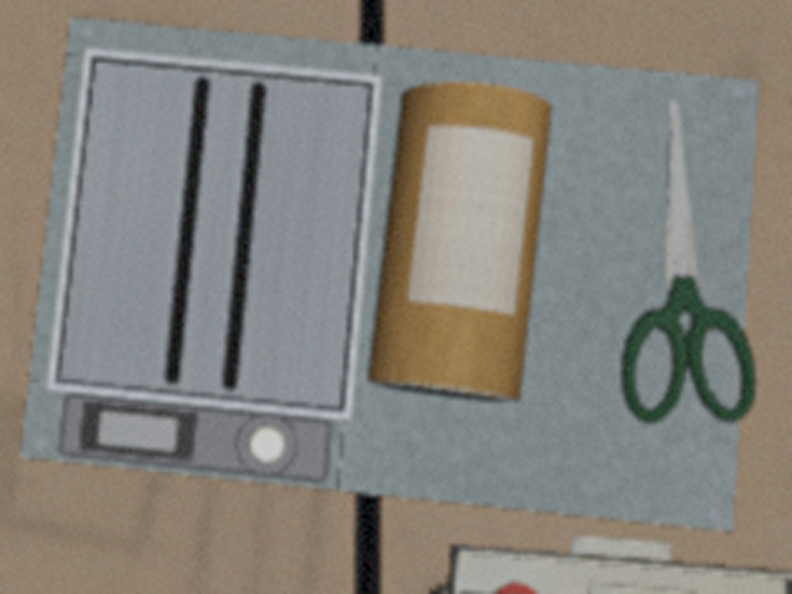

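The crop confirms the strips, the key and the tube label, with the shears clear to the right. The strips measure 37 mm apart, as specified, and the platter centre is about (0.627,-0.099). I'll refine the tube pose and work out the first move.

```bash
cat >> h.py <<'E'
from scipy.spatial.transform import Rotation as Ro
def delta(targets):
    "targets: world x,y,z,yaw(deg) of tool y, pointing down"
    o=status.get_obs(); R=Ro.from_quat(o["tool_rot"]); M=R.as_matrix()
    print("t",round(o["time"],2),"tcp",o["position"].round(4),"yaw",round(np.degrees(np.arctan2(M[1,1],M[0,1])),2),"F",o["ft_force"].round(2),"w",o["grip_width"])
    for x,y,z,a in targets:
        a=np.radians(a); Y=np.array([np.cos(a),np.sin(a),0]);Z=np.array([0,0,-1.]);T=np.c_[np.cross(Y,Z),Y,Z]
        print([x,y,z],"pos",(M.T@(np.array([x,y,z])-o["position"])).round(4).tolist(),"rot",np.degrees((R.inv()*Ro.from_matrix(T)).as_rotvec()).round(2).tolist())
def tube(c,img):
    hsv=cv2.cvtColor(img,cv2.COLOR_BGR2HSV); hm=cv2.inRange(hsv,(8,75,40),(28,255,255)); return hsv,hm
E
python3 - <<'E'
from h import *
im=cv2.imread("pics/top0.png"); c=viewer.camera("top")
g=cv2.GaussianBlur(im,(3,3),0).astype(float); sat=g.max(2)-g.min(2)
print("sat bg/tube",sat[230,455],sat[270,410])
th=.5*(sat[230,455]+sat[270,410]); L=[];Rr=[]
for r in range(195,270,3):
    row=sat[r,375:450]>th; xs=np.nonzero(row)[0]+375; L.append((xs[0]-.5,r));Rr.append((xs[-1]+.5,r))
for n,A in(("L",L),("R",Rr)):
    W=np.array([ray(c,*p,.074)[:2] for p in A]); k=np.polyfit(W[:,0],W[:,1],1); print(n,"yaw",np.degrees(np.arctan(k[0])),"y at .626",np.polyval(k,.626))
# far / near ends along axis column
for t in(-8,0,8):
    cols=[int(round(410-(r-230)*.115+t)) for r in range(170,295)]
    s=np.array([sat[r,q] for r,q in zip(range(170,295),cols)]); xs=np.nonzero(s>th)[0]+170
    for r,z in((xs[0]-.5,.12),(xs[-1]+.5,.12),(xs[-1]+.5,.074)): print(t,r,z,ray(c,410-(r-230)*.115+t,r,z).round(4))
delta([(.254,.571,.26,66),(.4915,-.133,.26,-5),(.4915,-.133,.085,-5)])
E
```

```text
sat bg/tube 10.0 75.0
L yaw -6.823976290544217 y at .626 -0.20704932564598139
R yaw -6.471022331839482 y at .626 -0.2943811929285032
-8 184.5 0.12 [ 0.7062 -0.2381  0.12  ]
-8 275.5 0.12 [ 0.5296 -0.2183  0.12  ]
-8 275.5 0.074 [ 0.5318 -0.2244  0.074 ]
0 185.5 0.12 [ 0.7045 -0.2533  0.12  ]
0 276.5 0.12 [ 0.528  -0.2331  0.12  ]
0 276.5 0.074 [ 0.5301 -0.2401  0.074 ]
8 186.5 0.12 [ 0.7027 -0.2685  0.12  ]
8 277.5 0.12 [ 0.5264 -0.248   0.12  ]
8 277.5 0.074 [ 0.5285 -0.2557  0.074 ]
t 0.25 tcp [0.2534 0.5709 0.1924] yaw 66.06 F [-0.89  0.12 -0.7 ] w 0.08716526078847228
[0.254, 0.571, 0.26] pos [-0.0005, 0.0002, -0.0676] rot [-0.06, -0.01, 0.06]
[0.4915, -0.133, 0.26] pos [-0.5033, -0.5468, -0.0672] rot [-0.06, 0.03, 71.06]
[0.4915, -0.133, 0.085] pos [-0.5033, -0.5467, 0.1078] rot [-0.06, 0.03, 71.06]
```

arm_command(delta_rot=[[0,0,0],[0,0,0],[0,0,7],[0,0,14],[0,0,21],[0,0,28],[0,0,35],[0,0,42],[0,0,49],[0,0,56],[0,0,63],[0,0,71]], delta_pos=[[0,0,-0.035],[0,0,-0.067],[-0.025,-0.027,-0.067],[-0.05,-0.055,-0.067],[-0.075,-0.082,-0.067],[-0.1,-0.109,-0.067],[-0.125,-0.136,-0.067],[-0.15,-0.163,-0.067],[-0.175,-0.19,-0.067],[-0.2,-0.217,-0.067],[-0.225,-0.244,-0.067],[-0.25,-0.272,-0.067]], gripper=[1,1,1,1,1,1,1,1,1,1,1,1])

```text
time: 1.25
position: [0.3719, 0.2196, 0.26]
tool_rot: [0.734, 0.679, 0.0, 0.0]
ft_force: [1.1, 0.5, -0.4]
grip_width: 0.0151
grip_force: 0.0
```

```bash
python3 -c "
from h import *
delta([(.4915,-.133,.26,-5),(.4915,-.133,.085,-5)])"
```

```text
t 1.25 tcp [0.3719 0.2196 0.26  ] yaw -4.42 F [ 1.09  0.48 -0.41] w 0.015121305734060649
[0.4915, -0.133, 0.26] pos [-0.3424, 0.1464, 0.0] rot [0.03, -0.01, 0.58]
[0.4915, -0.133, 0.085] pos [-0.3424, 0.1463, 0.175] rot [0.03, -0.01, 0.58]
```

arm_command(delta_rot=[[0,0,0.5],[0,0,0.5],[0,0,0.5],[0,0,0.5],[0,0,0.5],[0,0,0.5],[0,0,0.5],[0,0,0.5],[0,0,0.5],[0,0,0.5],[0,0,0.5],[0,0,0.5]], delta_pos=[[-0.035,0.015,0],[-0.071,0.03,0],[-0.107,0.045,0],[-0.143,0.061,0],[-0.179,0.076,0],[-0.215,0.092,0],[-0.25,0.107,0.02],[-0.285,0.122,0.05],[-0.315,0.135,0.08],[-0.342,0.146,0.11],[-0.342,0.146,0.145],[-0.342,0.146,0.16]], gripper=[1,1,1,1,1,1,1,1,1,1,1,1])

```text
time: 2.25
position: [0.492, -0.1324, 0.096]
tool_rot: [0.736, 0.677, -0.001, -0.002]
ft_force: [-0.4, 1.1, -0.9]
grip_width: 0.0001
grip_force: 0.0
```

arm_command(delta_rot=[[0,0,0],[0,0,0]], delta_pos=[[0,0,0],[0,0,0]], gripper=[1,1])

```text
time: 2.42
position: [0.4922, -0.1302, 0.0991]
tool_rot: [0.735, 0.678, -0.0, -0.001]
ft_force: [1.2, -0.1, -0.3]
grip_width: 0.0008
grip_force: 0.0
```

```bash
python3 -c "
from h import *
delta([(.4915,-.133,.062,-5),(.4915,-.133,.0545,-5)])
c=viewer.camera('scene');p=c['pixels'];u,v=proj(c,[.4915,-.133,.06]);u,v=int(u),int(v)
cv2.imwrite('pics/key.png',cv2.resize(p[v-75:v+75,u-100:u+100],None,fx=4,fy=4))"
```

```text
t 2.42 tcp [ 0.4922 -0.1302  0.0991] yaw -4.63 F [ 1.24 -0.12 -0.32] w 0.0008038398544932021
[0.4915, -0.133, 0.062] pos [-0.0029, -0.0003, 0.0371] rot [-0.15, -0.07, 0.37]
[0.4915, -0.133, 0.0545] pos [-0.0029, -0.0003, 0.0446] rot [-0.15, -0.07, 0.37]
```

View pics/key.png

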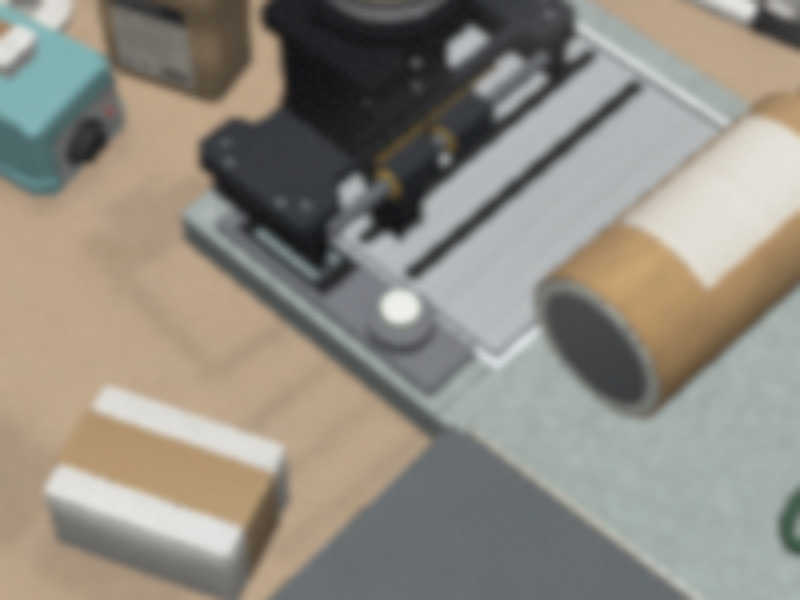

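The fingertips are above the key (key at crop pixel (400,305)) and the hand is clear of the tube. Now the press.

arm_command(delta_rot=[[0,0,0],[0,0,0],[0,0,0],[0,0,0],[0,0,0],[0,0,0],[0,0,0],[0,0,0]], delta_pos=[[0,0,0.02],[0,0,0.034],[0,0,0.039],[0,0,0.042],[0,0,0.044],[0,0,0.0455],[0,0,0.0455],[0,0,0.0455]], gripper=[1,1,1,1,1,1,1,1])

```text
time: 3.13
position: [0.4933, -0.1305, 0.055]
tool_rot: [0.735, 0.678, 0.0, 0.001]
ft_force: [0.1, 0.2, -0.2]
grip_width: 0.0004
grip_force: 0.0
```

arm_command(delta_rot=[[0,0,0],[0,0,0],[0,0,0]], delta_pos=[[0,0,0.0005],[0,0,0.001],[0,0,0.001]], gripper=[1,1,1])

```text
time: 3.38
position: [0.4929, -0.1304, 0.0534]
tool_rot: [0.735, 0.678, 0.0, 0.0]
ft_force: [-0.4, -0.3, -0.2]
grip_width: 0.0004
grip_force: 0.0
```

```bash
python3 -c "
from h import *
F=[]
for n in ('scene','top','scene','top'):
    c=viewer.camera(n); o=status.get_obs(); F.append(o['ft_force'])
    print(o['ft_force'].round(2),o['position'].round(4))
c=viewer.camera('scene');p=c['pixels'];u,v=proj(c,[.4915,-.133,.06]);u,v=int(u),int(v)
a=cv2.resize(p[v-37:v+37,u-50:u+50],None,fx=5,fy=5)
c=viewer.camera('top');p=c['pixels'];u,v=proj(c,[.4915,-.133,.06]);u,v=int(u),int(v)
b=cv2.resize(p[v-37:v+37,u-28:u+28],None,fx=5,fy=5)
cv2.imwrite('pics/key2.png',np.hstack([a,b]))"
```

```text
[ 0.22 -0.1  -0.26] [ 0.4928 -0.1304  0.0534]
[ 0.78 -0.62 -1.02] [ 0.4929 -0.1304  0.0534]
[ 0.21 -0.58  0.06] [ 0.4929 -0.1304  0.0533]
[ 0.04  0.5  -1.11] [ 0.4928 -0.1304  0.0533]
```

View pics/key2.png

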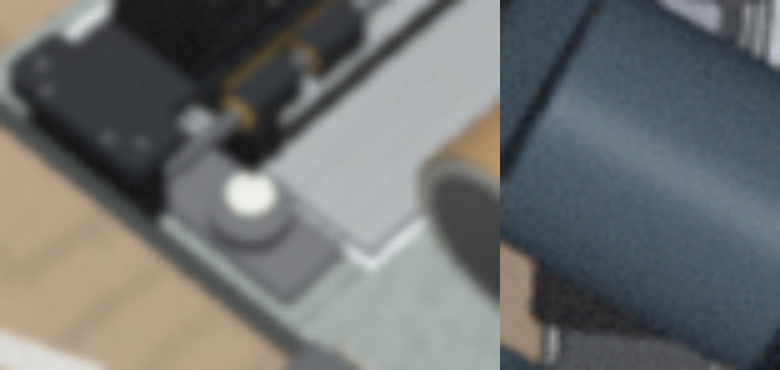

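```bash
python3 -c "
from h import *
c=viewer.camera('scene');p=c['pixels'];g=p.max(2)
o=status.get_obs();print('tcp px',proj(c,o['position']),'key px',proj(c,[.4912,-.1328,.059]), proj(c,o['position']+[0,0,.02]))
print('cols',list(range(284,314)))
for r in range(268,300): print(r,' '.join('%3d'%x for x in g[r,284:314]))"
```

```text
tcp px (np.float64(296.89008429582066), np.float64(287.436951721082)) key px (np.float64(297.2243840274956), np.float64(286.9222029765524)) (np.float64(296.6921232311175), np.float64(281.8802876895327))
cols [284, 285, 286, 287, 288, 289, 290, 291, 292, 293, 294, 295, 296, 297, 298, 299, 300, 301, 302, 303, 304, 305, 306, 307, 308, 309, 310, 311, 312, 313]
268  53  47  40  38  34  34  36  59  81  89  80  66  61  63  63  61  54  48  41  36  35  51  85 126 152 148 120  85  62  57
269  52  56  55  46  37  34  42  68  95 111 110  94  72  61  59  54  48  38  34  40  54  80 111 135 138 116  84  59  58  78
270  71  93  95  80  59  44  44  68  95 115 127 119  95  67  52  44  40  38  42  61  90 116 130 128 108  81  58  61  84 115
271 100 126 136 125 105  79  64  74  94 110 120 124 112  86  54  39  36  35  52  87 117 128 120  99  75  62  69  96 126 152
272 125 141 156 155 143 115  93  96 108 108 105 111 114  95  62  36  35  40  62  96 116 109  90  66  60  76 106 139 162 176
273 138 150 157 157 148 125 110 110 108  99  85  92 100  86  57  37  33  35  58  85  91  77  61  56  77 113 143 169 180 1
[... 2526 characters left out ...]
 130 131 130 130 130 131 131 130 120 106  98 110 123 131 135 142 147 151 157 160
295 146 130 118 114 108  95  89  98 111 120 125 129 129 130 129 128 125 117 104  93  98 115 125 131 130 133 134 142 156 162
296 160 153 137 119 108  98  86  84  91  99 108 117 121 120 118 114 106  95  91  94 108 124 128 131 131 130 130 135 145 152
297 152 162 156 139 119 104  94  88  82  80  86  94  97  96  95  92  87  85  93 108 120 129 129 131 131 130 130 130 133 138
298 127 149 161 156 140 119 106 100  93  87  84  84  84  84  83  84  90  99 110 123 129 131 131 131 131 130 131 131 129 130
299 100 122 144 158 156 143 128 113 105 102 102  99 100  99 100 102 110 118 125 131 131 132 131 132 131 131 130 130 127 121
```

```bash
python3 -c "
from h import *
c=viewer.camera('scene');p=c['pixels'].copy()
o=status.get_obs()
a=cv2.resize(p[190:310,220:380],None,fx=5,fy=5,interpolation=2)
M=Ro.from_quat(o['tool_rot']).as_matrix()
for d in (0,-.02,-.07):
  for s in (-.015,.015):
    u,v=proj(c,o['position']+M@[0,s,d]); cv2.circle(a,(int((u-220+.5)*5),int((v-190+.5)*5)),4,(0,0,255),1)
cv2.imwrite('pics/grip.png',a)"
```

```text
(no output)
```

View pics/grip.png

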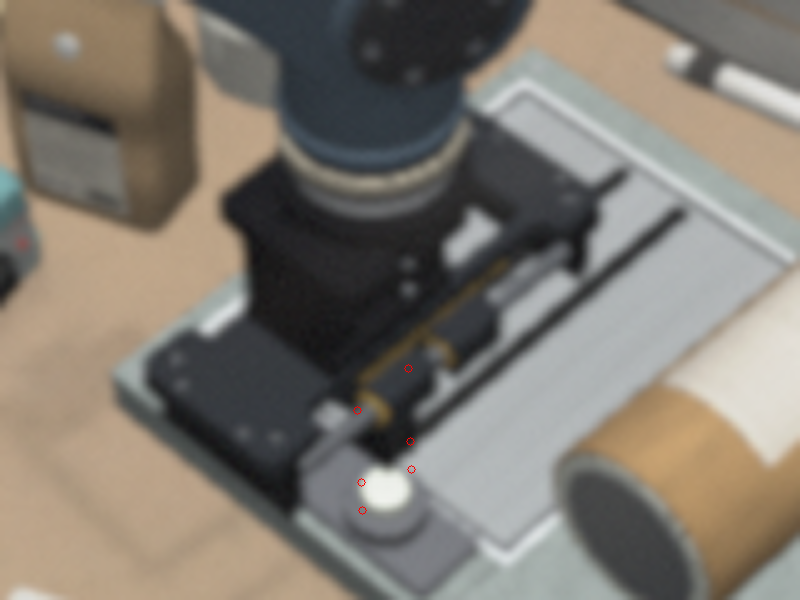

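The picture shows the white key uncovered at (386,490) with the dark fingertips ending at (392,462), just above and behind it, and no force is felt. I'll lower a little and see whether the tip comes in front of the key or goes behind it.

arm_command(delta_rot=[[0,0,0],[0,0,0],[0,0,0],[0,0,0]], delta_pos=[[0,0,0.003],[0,0,0.006],[0,0,0.008],[0,0,0.008]], gripper=[1,1,1,1])

```text
time: 4.12
position: [0.4924, -0.1302, 0.0447]
tool_rot: [0.735, 0.678, -0.0, -0.001]
ft_force: [-0.4, 0.0, 0.3]
grip_width: 0.0005
grip_force: 0.0
```

```bash
python3 -c "
from h import *
c=viewer.camera('scene');p=c['pixels'];g=p.max(2)
o=status.get_obs();print(o['position'],o['ft_force'].round(2))
for r in range(276,296): print(r,' '.join('%3d'%x for x in g[r,286:308]))"
```

```text
[ 0.49255463 -0.13022218  0.0449399 ] [ 0.44  0.26 -0.72]
276 125 136 130 115 109 110 105  94  83  89  92  76  50  36  34  34  34  47  64  87 118 149
277  98 116 121 116 113 102  90  74  64  72  74  61  44  36  34  32  40  68 101 130 155 173
278  94 111 117 111 101  87  71  52  42  49  50  42  37  34  31  32  61 103 141 167 178 184
279 104 114 110 100  82  65  49  37  29  30  31  32  34  34  31  38  81 134 167 183 186 187
280 110 109 101  87  68  49  32  24  24  25  26  29  29  33  30  43  91 147 178 187 187 185
281 107 100  99  96  82  62  41  27  26  27  26  27  29  30  36  50  96 149 179 186 185 184
282  99 101 110 116 111  92  67  48  35  31  22  26  33  41  63  89 121 158 180 186 184 185
283  99 111 123 127 125 115 100  87  71  49  31  31  50  76 100 128 152 170 182 185 185 184
284 114 122 128 130 129 127 132 143 132 101  65  54  92 129 145 148 157 169 180 184 185 182
285 125 129 130 130 130 137 162 193 195 167 126 105 141 185 193 171 152 156 170 179 184 183
286 131 130 129 129 130 144 186 223 230 222 195 174 194 222 224 196 153 144 154 171 178 180
287 130 130 127 128 129 147 197 230 237 237 231 226 230 236 233 208 160 137 139 152 168 177
288 131 129 126 126 127 142 190 228 238 239 239 239 239 239 234 206 158 134 130 136 150 166
289 131 129 127 126 127 134 170 218 235 240 241 241 240 237 225 187 146 131 129 133 144 156
290 132 130 126 128 127 130 147 187 222 233 237 236 232 222 196 157 133 129 129 136 150 155
291 129 128 123 124 129 128 131 151 177 197 206 205 195 178 157 135 127 128 126 125 140 152
292 129 126 118 117 125 127 128 129 139 149 154 154 149 141 131 127 129 127 117 115 125 143
293 123 123 113 109 117 127 130 129 127 130 130 131 131 128 128 129 126 116 106 109 120 132
294 116 117 109 100 103 116 125 129 130 129 131 130 131 130 130 128 119 106  97 109 123 128
295 119 112 108  96  89  98 112 120 125 129 130 129 129 129 125 116 104  94  99 115 127 130
```

The tip now covers the far part of the key, so it is still above it, at least 15 mm higher than reported. I'll keep lowering by feel.

arm_command(delta_rot=[[0,0,0],[0,0,0],[0,0,0],[0,0,0]], delta_pos=[[0,0,0.003],[0,0,0.006],[0,0,0.008],[0,0,0.008]], gripper=[1,1,1,1])

```text
time: 4.5
position: [0.4925, -0.1302, 0.0368]
tool_rot: [0.735, 0.678, -0.0, -0.0]
ft_force: [0.5, 0.4, -0.3]
grip_width: 0.0004
grip_force: 0.0
```

```bash
python3 -c "
from h import *
c=viewer.camera('scene');p=c['pixels'];g=p.max(2)
o=status.get_obs();print(o['position'],o['ft_force'].round(2)); print('origin px',proj(c,[0,0,0]))
for r in range(276,296): print(r,' '.join('%3d'%x for x in g[r,286:308]))"
```

```text
[ 0.49262503 -0.13025521  0.037021  ] [ 0.73  0.64 -0.71]
origin px (np.float64(77.3006918346365), np.float64(434.95462861185206))
276 109 138 143 117  80  71  91 109 118 120 109  85  55  40  39  34  36  44  61  87 117 148
277 101 127 134 118  95  94 106 107 105 107 112  94  61  37  38  36  43  68 100 130 154 173
278 104 122 124 115 108 109 111 104  88  91  99  87  57  37  36  38  60 103 140 165 178 184
279 115 119 118 116 114 111 102  86  71  74  79  68  46  36  33  39  80 132 168 183 187 186
280 116 114 115 114 109 100  84  65  51  50  54  47  36  34  33  44  92 146 178 185 187 185
281 116 114 113 105  95  79  62  45  35  33  36  32  38  32  31  45  93 148 178 186 184 184
282 115 114 105  94  78  56  41  32  25  22  27  31  33  32  31  42  93 148 178 185 185 184
283 113 105  94  88  77  58  41  27  26  27  29  29  33  32  32  43  91 146 177 185 185 183
284 103  96  97 103 100  85  68  50  34  27  26  28  31  41  49  59  95 144 174 184 183 183
285  99 103 111 119 120 118 113 101  76  48  30  27  46  80 107 113 115 142 167 180 183 182
286 108 118 124 126 127 138 160 164 140 100  64  
[... 170 characters left out ...]
 232 223 189 163 185 223 228 205 157 133 131 134 151 166
289 131 130 125 126 127 134 170 218 234 237 230 220 222 229 222 187 146 130 129 133 144 157
290 130 130 127 127 128 129 146 187 221 231 234 230 225 219 196 159 132 128 129 135 148 155
291 130 129 124 122 127 128 130 151 176 196 205 202 193 178 155 135 129 127 125 127 139 151
292 129 126 118 117 123 129 128 129 139 147 154 154 149 140 131 127 128 126 116 113 124 140
293 122 123 113 109 118 125 129 128 127 129 131 130 129 128 128 130 127 119 106 108 120 133
294 115 117 109 100 102 115 126 129 130 130 129 130 129 130 130 127 119 104  97 109 124 130
295 118 114 107  97  89  98 111 120 124 128 130 129 129 128 124 116 104  92  98 115 126 130
```

arm_command(delta_rot=[[0,0,0],[0,0,0],[0,0,0],[0,0,0]], delta_pos=[[0,0,0.003],[0,0,0.006],[0,0,0.008],[0,0,0.008]], gripper=[1,1,1,1])

```text
time: 4.88
position: [0.4928, -0.1304, 0.029]
tool_rot: [0.735, 0.678, -0.0, -0.0]
ft_force: [-0.5, -0.8, 1.1]
grip_width: 0.0003
grip_force: 0.7
```

arm_command(delta_rot=[[0,0,0],[0,0,0],[0,0,0]], delta_pos=[[0,0,0.001],[0,0,0.002],[0,0,0.002]], gripper=[1,1,1])

```text
time: 5.13
position: [0.4928, -0.1303, 0.0274]
tool_rot: [0.735, 0.678, -0.0, 0.0]
ft_force: [0.3, -0.1, 2.2]
grip_width: 0.0005
grip_force: 1.2
```

arm_command(delta_rot=[[0,0,0],[0,0,0],[0,0,0]], delta_pos=[[0,0,0.001],[0,0,0.002],[0,0,0.002]], gripper=[1,1,1])

```text
time: 5.38
position: [0.4928, -0.1304, 0.0254]
tool_rot: [0.735, 0.678, 0.0, 0.0]
ft_force: [-0.6, -0.1, 3.7]
grip_width: 0.0006
grip_force: 1.7
```

```bash
python3 -c "
from h import *
c=viewer.camera('scene');p=c['pixels'];g=p.max(2)
o=status.get_obs();print(o['position'],o['ft_force'].round(2))
for r in range(276,296): print(r,' '.join('%3d'%x for x in g[r,286:308]))"
```

```text
[ 0.49284727 -0.13034943  0.02541872] [-0.11  1.09  3.32]
276  50  42  40  36  36  50  75  82  78  67  63  64  64  62  61  55  49  42  35  43  67 112
277  48  53  53  45  41  64  97 114 111  95  73  62  63  59  54  48  40  37  44  66  99 136
278  70  85  84  67  47  66  97 120 132 125 100  71  56  53  48  41  38  48  73 106 141 165
279 100 113 109  90  62  62  88 109 127 134 122  92  60  45  42  38  45  76 113 146 170 181
280 120 124 121 102  80  78  95 106 114 125 130 108  69  40  36  36  61 104 146 171 182 185
281 127 129 123 109 101 103 109 109  98 105 114 100  68  39  36  39  71 121 160 180 183 184
282 129 126 119 113 111 112 109  98  82  82  87  79  55  36  34  40  75 126 164 181 184 185
283 126 121 117 114 112 108  94  78  61  59  63  56  46  36  34  39  75 125 163 181 185 185
284 121 119 116 112 104  91  75  55  39  39  43  40  35  35  34  37  74 124 162 180 184 183
285 118 117 112 103  89  71  51  38  30  29  30  32  31  33  35  37  69 117 156 177 182 181
286 114 112 104  93  82  66  44  33  26  25  28  29  32  34  33  36  62 105 144 167 178 181
287 111 101  98  99 101  92  75  61  44  30  25  27  29  36  40  51  68  98 128 151 167 176
288 101  99 102 114 121 120 121 115  90  58  31  27  36  54  76  89  97 111 122 135 149 166
289 101 108 116 123 129 137 157 169 148 107  66  45  62 101 128 133 125 125 128 132 144 155
290 111 120 122 127 130 138 165 193 191 166 125  85  94 141 164 155 137 130 130 135 150 155
291 121 126 122 124 127 133 149 180 201 200 171 129 123 156 168 152 134 130 124 126 138 150
292 126 126 118 118 124 129 136 150 174 186 177 149 138 148 150 138 131 127 116 113 123 140
293 122 123 112 107 117 127 129 134 141 153 153 142 134 136 135 132 127 116 106 107 120 132
294 114 116 108  99 102 115 124 129 133 133 134 133 133 132 130 128 120 104  97 107 123 130
295 118 111 107  95  89  97 111 119 124 127 130 129 129 127 124 116 104  91  98 115 125 130
```

arm_command(delta_rot=[[0,0,0],[0,0,0],[0,0,0],[0,0,0]], delta_pos=[[0,0,0.0007],[0,0,0.001],[0,0,0.001],[0,0,0.001]], gripper=[1,1,1,1])

```text
time: 5.77
position: [0.4929, -0.1304, 0.0247]
tool_rot: [0.735, 0.678, 0.0, 0.0]
ft_force: [-1.8, 0.6, 5.5]
grip_width: 0.0001
grip_force: 3.0
```

The key bottomed out at reported z = 0.0247, where the true height is 0.054. The fingertips are therefore 29 mm higher than reported, so true tip z = reported z + 0.029. I'll lift, open the gripper and go behind the tube.

arm_command(delta_rot=[[0,0,0],[0,0,0],[0,0,0],[0,0,0],[0,0,1.6],[0,0,1.6],[0,0,1.6],[0,0,1.6],[0,0,1.6],[0,0,1.6],[0,0,1.6],[0,0,1.6]], delta_pos=[[0,0,-0.02],[0,0,-0.06],[0,0,-0.1],[0,0,-0.125],[-0.025,0.022,-0.125],[-0.052,0.044,-0.125],[-0.079,0.067,-0.125],[-0.105,0.089,-0.125],[-0.131,0.111,-0.125],[-0.1575,0.134,-0.125],[-0.1575,0.134,-0.125],[-0.1575,0.134,-0.125]], gripper=[1,1,1,0,-1,-1,-1,-1,-1,-1,-1,-1])

```text
time: 6.77
position: [0.6141, -0.2996, 0.1481]
tool_rot: [0.745, 0.667, 0.0, -0.0]
ft_force: [-0.7, 1.5, -0.5]
grip_width: 0.0525
grip_force: 0.0
```

```bash
python3 -c "
from h import *
delta([(.611,-.3016,.0765,-6.6)])
c=viewer.camera('scene');p=c['pixels'].copy()
o=status.get_obs()
x0,y0=300,150
a=cv2.resize(p[y0:y0+150,x0:x0+200],None,fx=4,fy=4,interpolation=2)
M=Ro.from_quat(o['tool_rot']).as_matrix()
for s in (-.059,.059):
  for t in (-.0095,.0095):
    u,v=proj(c,o['position']+M@[t,s,-.029]); cv2.circle(a,(int((u-x0+.5)*4),int((v-y0+.5)*4)),3,(0,0,255),1)
    u,v=proj(c,o['position']+M@[t,s,0]); cv2.circle(a,(int((u-x0+.5)*4),int((v-y0+.5)*4)),3,(0,255,255),1)
cv2.imwrite('pics/behind.png',a)"
```

```text
t 6.77 tcp [ 0.6141 -0.2996  0.1481] yaw -6.3 F [-0.7   1.46 -0.55] w 0.052496931885324755
[0.611, -0.3016, 0.0765] pos [-0.0023, -0.0029, 0.0716] rot [-0.02, -0.02, 0.3]
```

View pics/behind.png

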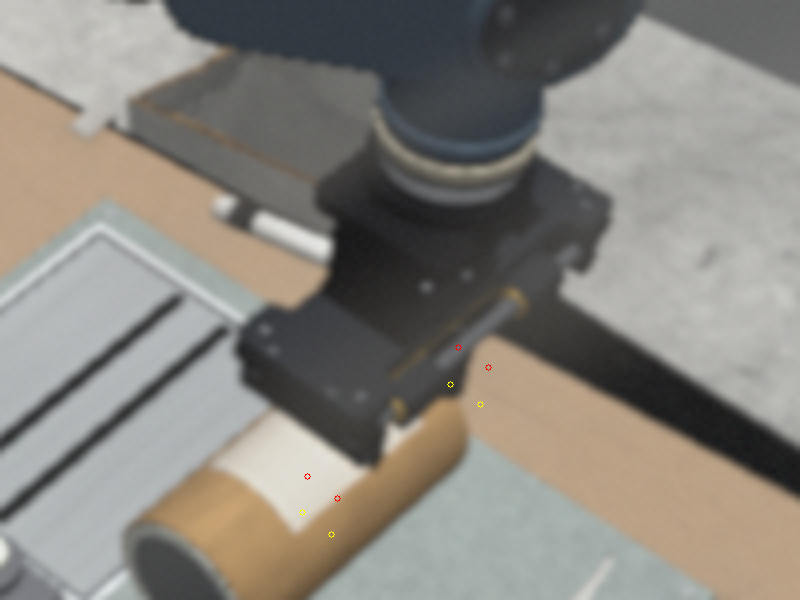

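The picture shows the opened gripper hovering behind the tube (far finger near (455,395), near finger near (378,460)). This fits the 29 mm height offset to within about 8 mm sideways. I'll back off 10 mm, lower behind the tube and look again.

arm_command(delta_rot=[[0,0,0],[0,0,0],[0,0,0],[0,0,0],[0,0,0],[0,0,0]], delta_pos=[[-0.01,0,0],[-0.01,0,0.02],[-0.01,0,0.04],[-0.01,0,0.06],[-0.01,0,0.073],[-0.01,0,0.075]], gripper=[-1,-1,-1,-1,-1,-1])

```text
time: 7.32
position: [0.6102, -0.3061, 0.0714]
tool_rot: [0.744, 0.668, -0.001, -0.003]
ft_force: [0.6, 0.8, 0.4]
grip_width: 0.0862
grip_force: 0.0
```

```bash
python3 -c "
from h import *
delta([(.611,-.3016,.0746,-6.6)])
c=viewer.camera('scene');p=c['pixels'].copy()
o=status.get_obs()
x0,y0=330,195
a=cv2.resize(p[y0:y0+100,x0:x0+130],None,fx=6,fy=6,interpolation=2)
a=np.clip(255*(a/255.)**.5,0,255).astype(np.uint8)
M=Ro.from_quat(o['tool_rot']).as_matrix()
for s in (-.059,-.044,.044,.059):
  for t in (-.0095,.0095):
    u,v=proj(c,o['position']+M@[t,s,-.029]); cv2.circle(a,(int((u-x0+.5)*6),int((v-y0+.5)*6)),3,(0,0,255),1)
cv2.imwrite('pics/behind2.png',a)"
```

```text
t 7.32 tcp [ 0.6102 -0.3061  0.0714] yaw -6.17 F [0.58 0.85 0.39] w 0.08617618646933466
[0.611, -0.3016, 0.0746] pos [0.0045, 0.0003, -0.0032] rot [-0.33, -0.18, 0.43]
```

View pics/behind2.png

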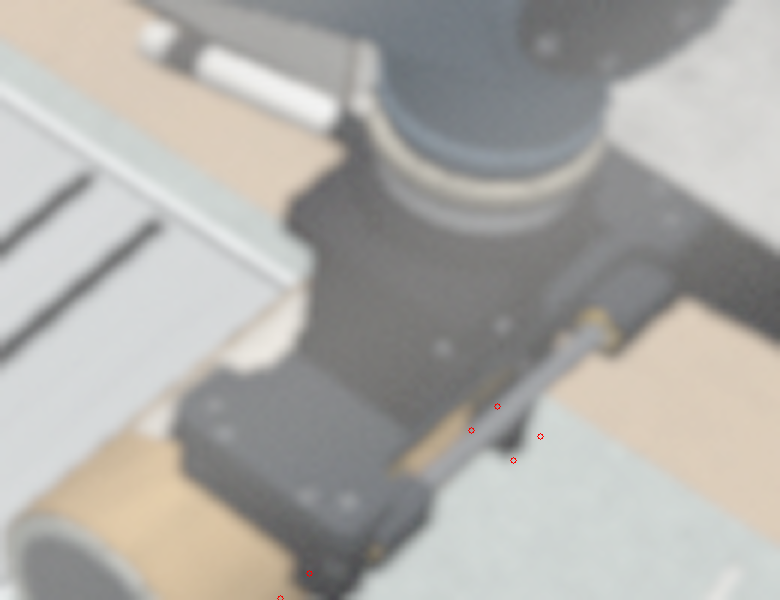

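The far fingertip's lowest corner is at (515,452) and the predicted corner is (514,460), so the fingers stand behind the tube as planned. Next is a rolling stroke in which the fingers rise with the tube's surface.

arm_command(delta_rot=[[0,0,0],[0,0,0],[0,0,0],[0,0,-0.3],[0,0,-0.6],[0,0,-0.9],[0,0,-1.2],[0,0,-1.5],[0,0,-1.8],[0,0,-2.1],[0,0,-2.4],[0,0,-2.4]], delta_pos=[[0.01,0,0],[0.018,0,0],[0.022,0,0],[0.027,0,-0.0023],[0.0326,0,-0.0046],[0.0383,0,-0.0066],[0.0441,0,-0.0085],[0.0501,0,-0.0101],[0.0561,0,-0.0117],[0.0623,0,-0.0129],[0.0685,0,-0.0141],[0.074,0,-0.0152]], gripper=[-1,-1,-1,-1,-1,-1,-1,-1,-1,-1,-1,-1])

```text
time: 8.37
position: [0.6213, -0.2337, 0.0897]
tool_rot: [0.73, 0.683, 0.0, 0.0]
ft_force: [1.8, -0.8, 2.3]
grip_width: 0.0869
grip_force: 1.2
```

arm_command(delta_rot=[[0,0,0],[0,0,0],[0,0,0],[0,0,0]], delta_pos=[[0,0,0],[-0.005,0,-0.02],[-0.02,0,-0.05],[-0.045,0,-0.06]], gripper=[-1,-1,-1,-1])

```text
time: 8.7
position: [0.6173, -0.277, 0.1512]
tool_rot: [0.729, 0.685, -0.0, -0.001]
ft_force: [0.5, 0.1, 1.1]
grip_width: 0.0872
grip_force: 0.0
```

```bash
cat >> h.py <<'E'
def endface(tag):
    "near end face of the tube in the scene view: ellipse fit of the tan/brown silhouette"
    c=viewer.camera("scene");p=c["pixels"];cv2.imwrite(f"pics/{tag}s.png",p)
    t=viewer.camera("top");q=t["pixels"];cv2.imwrite(f"pics/{tag}t.png",q)
    g=cv2.GaussianBlur(q,(3,3),0).astype(float);sat=g.max(2)-g.min(2)
    # top: left/right edges per row at the tube heights, deck region only
    for r in range(195,285,10):
        xs=np.nonzero(sat[r,320:450]>42)[0]+320
        if len(xs)>5: print(r,xs[0],xs[-1],ray(t,xs[0]-.5,r,.074)[:2].round(4),ray(t,xs[-1]+.5,r,.074)[:2].round(4))
    g=cv2.GaussianBlur(p,(3,3),0).astype(float);sat=g.max(2)-g.min(2)
    m=np.uint8(sat>45)*255; m[:,:290]=0;m[:210]=0;m[330:]=0;m[:,430:]=0
    for k in cv2.findContours(m,0,2)[0]:
        if cv2.contourArea(k)>200: print("scene brown bbox",cv2.boundingRect(k),cv2.contourArea(k))
E
python3 -c "
from h import *
delta([]);endface('a')"
```

```text
t 8.7 tcp [ 0.6173 -0.277   0.1512] yaw -3.6 F [0.45 0.12 1.14] w 0.08717897293999395
195 376 418 [ 0.695  -0.1809] [ 0.6963 -0.2681]
205 398 417 [ 0.6749 -0.2256] [ 0.6756 -0.266 ]
215 397 415 [ 0.6543 -0.2236] [ 0.6549 -0.2619]
225 396 409 [ 0.6337 -0.2216] [ 0.6342 -0.2498]
235 395 402 [ 0.6133 -0.2197] [ 0.6136 -0.2357]
255 368 389 [ 0.5717 -0.1658] [ 0.5726 -0.2098]
265 367 384 [ 0.5516 -0.164 ] [ 0.5523 -0.1999]
scene brown bbox (326, 232, 104, 64) 1920.5
```

```bash
cat >> h.py <<'E'
def edges(name,rowsL,rowsR,cols=(330,450),th=42,z=.074):
    t=viewer.camera("top");q=cv2.imread(name)
    g=cv2.GaussianBlur(q,(3,3),0).astype(float);s=g.max(2)-g.min(2)
    for n,rows in(("L",rowsL),("R",rowsR)):
        W=[]
        for r in rows:
            v=s[r,cols[0]:cols[1]];k=np.nonzero(v>th)[0]
            if len(k)==0: continue
            if n=="L": i=k[0];u=i-(v[i]-th)/(v[i]-v[i-1])
            else: i=k[-1];u=i+(v[i]-th)/(v[i]-v[i+1])
            W.append(ray(t,u+cols[0],r,z)[:2])
        W=np.array(W);print(n,W[::4].round(4).tolist())
        if len(W)>3:
            k=np.polyfit(W[:,0],W[:,1],1);res=W[:,1]-np.polyval(k,W[:,0]);w=abs(res)<.003
            k=np.polyfit(W[w,0],W[w,1],1);print(n,"n",w.sum(),"yaw",np.degrees(np.arctan(k[0])).round(2),"y at x=.62",np.polyval(k,.62).round(4))
E
python3 -c "
from h import *
edges('pics/top0.png',[*range(188,197),*range(255,274)],range(195,272))
edges('pics/at.png',[*range(188,197),*range(255,274)],range(192,222))
t=cv2.imread('pics/at.png');cv2.imwrite('pics/atc.png',cv2.resize(t[160:320,290:510],None,fx=3.5,fy=3.5,interpolation=2))"
```

```text
L [[0.7102, -0.2183], [0.7018, -0.216], [0.6934, -0.2158], [0.5663, -0.1998], [0.5583, -0.1993], [0.5502, -0.1982], [0.5422, -0.1974]]
L n 28 yaw -6.82 y at x=.62 -0.2065
R [[0.6968, -0.3026], [0.6885, -0.3018], [0.6803, -0.3009], [0.672, -0.2998], [0.6637, -0.2987], [0.6555, -0.2981], [0.6473, -0.2969], [0.6391, -0.296], [0.6309, -0.2951], [0.6227, -0.2941], [0.6146, -0.2932], [0.6065, -0.2922], [0.5983, -0.2915], [0.5902, -0.2905], [0.5822, -0.2896], [0.5741, -0.2887], [0.566, -0.2875], [0.558, -0.2867], [0.55, -0.2857], [0.542, -0.2849]]
R n 77 yaw -6.59 y at x=.62 -0.2938
L [[0.7096, -0.1824], [0.7013, -0.1813], [0.6936, -0.2245], [0.5657, -0.1655], [0.5576, -0.1646], [0.5496, -0.1638], [0.5415, -0.1627]]
L n 18 yaw -5.12 y at x=.62 -0.1703
R [[0.7026, -0.2695], [0.6942, -0.2684], [0.6859, -0.2677], [0.6776, -0.2665], [0.6694, -0.2659], [0.6611, -0.2654], [0.6528, -0.2612], [0.6445, -0.2561]]
R n 28 yaw -9.74 y at x=.62 -0.2563
```

View pics/atc.png

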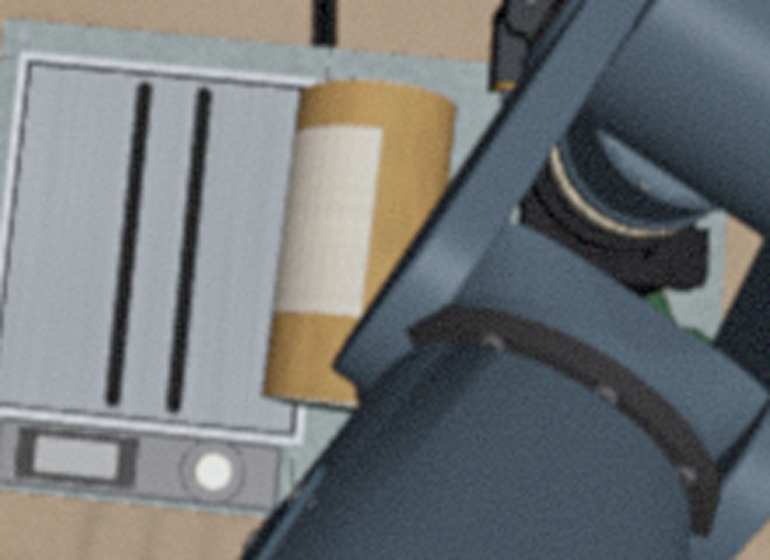

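The tube rolled about 35 mm (the label has turned left, left edge now near (285,250) in the crop), and its angle did not change. I'll check the strips' angle against the tube's.

```bash
python3 -c "
from h import *
t=viewer.camera('top');q=cv2.imread('pics/top0.png').max(2).astype(float)
for a,b,u0,sl in((318,334,329.,-.1),(334,352,347.,-.1)):
    W=[]
    for r in range(188,274):
        u=u0+(r-188)*sl; x=np.arange(int(u)-6,int(u)+8); w=np.clip(130-q[r,x],0,None); W.append(ray(t,(x*w).sum()/w.sum(),r,.03)[:2])
    W=np.array(W);k=np.polyfit(W[:,0],W[:,1],1);print('yaw',np.degrees(np.arctan(k[0])),'y at .6267',np.polyval(k,.6267),'res',np.std(W[:,1]-np.polyval(k,W[:,0])))
"
```

```text
yaw -4.649951332648064 y at .6267 -0.08058223765106855 res 0.00016705047608335513
yaw -4.639136537575113 y at .6267 -0.11762090335114303 res 0.00015966098810251395
```

arm_command(delta_rot=[[0,0,0],[0,0,0],[0,0,0],[0,0,0],[0,0,0],[0,0,0],[0,0,0],[0,0,0],[0,0,0],[0,0,0],[0,0,0],[0,0,0]], delta_pos=[[0,0,0.04],[0.004,0,0.075],[0.016,0,0.075],[0.027,0,0.075],[0.0324,0,0.0729],[0.0378,0,0.0706],[0.0435,0,0.0687],[0.0493,0,0.0667],[0.0553,0,0.0651],[0.0613,0,0.0635],[0.0675,0,0.0623],[0.0737,0,0.0611]], gripper=[-1,-1,-1,-1,-1,-1,-1,-1,-1,-1,-1,-1])

```text
time: 9.95
position: [0.6226, -0.2053, 0.0888]
tool_rot: [0.73, 0.683, 0.0, 0.0]
ft_force: [0.0, -0.0, -0.7]
grip_width: 0.087
grip_force: 0.0
```

arm_command(delta_rot=[[0,0,0],[0,0,0],[0,0,0],[0,0,0],[0,0,0],[0,0,0]], delta_pos=[[0.005,0,-0.0007],[0.01,0,-0.0014],[0.01,0,-0.0014],[0.005,0,-0.021],[-0.01,0,-0.05],[-0.04,0,-0.06]], gripper=[-1,-1,-1,-1,-1,-1])

```text
time: 10.45
position: [0.6217, -0.2439, 0.1516]
tool_rot: [0.729, 0.685, 0.001, 0.001]
ft_force: [1.5, -0.4, 0.6]
grip_width: 0.0872
grip_force: 0.0
```

```bash
python3 -c "
from h import *
delta([]);endface('b')
edges('pics/bt.png',[*range(188,197),*range(255,274)],range(192,222))"
```

```text
t 10.45 tcp [ 0.6217 -0.2439  0.1516] yaw -3.59 F [ 1.52 -0.39  0.64] w 0.08718550458907194
195 347 389 [ 0.6941 -0.1217] [ 0.6954 -0.2093]
205 346 387 [ 0.6733 -0.12  ] [ 0.6746 -0.2053]
215 344 386 [ 0.6525 -0.1163] [ 0.6539 -0.2034]
225 343 381 [ 0.6319 -0.1146] [ 0.6332 -0.1934]
235 342 375 [ 0.6114 -0.1129] [ 0.6126 -0.1815]
245 340 368 [ 0.5909 -0.1092] [ 0.592  -0.1676]
255 339 362 [ 0.5706 -0.1075] [ 0.5715 -0.1557]
265 338 356 [ 0.5504 -0.1059] [ 0.5512 -0.144 ]
scene brown bbox (403, 232, 27, 32) 383.0
scene brown bbox (305, 230, 57, 50) 1433.0
L [[0.7087, -0.1223], [0.7004, -0.1213], [0.692, -0.1214], [0.5645, -0.1065], [0.5564, -0.1057], [0.5484, -0.1048], [0.5408, -0.1291]]
L n 23 yaw -6.31 y at x=.62 -0.1127
R [[0.7017, -0.2092], [0.6933, -0.2082], [0.685, -0.2074], [0.6767, -0.2064], [0.6684, -0.2054], [0.6601, -0.2047], [0.6519, -0.2033], [0.6436, -0.1988]]
R n 29 yaw -8.17 y at x=.62 -0.1981
```

arm_command(delta_rot=[[0,0,0],[0,0,0],[0,0,0],[0,0,0],[0,0,0],[0,0,0],[0,0,0]], delta_pos=[[0,0,0.04],[0.01,0,0.072],[0.027,0,0.074],[0.038,0,0.074],[0.043,0,0.074],[0.046,0,0.074],[0.048,0,0.074]], gripper=[-1,-1,-1,-1,-1,-1,-1])

```text
time: 11.18
position: [0.6247, -0.1973, 0.0766]
tool_rot: [0.73, 0.684, 0.001, 0.002]
ft_force: [-1.1, 0.1, -0.1]
grip_width: 0.0872
grip_force: 0.0
```

arm_command(delta_rot=[[0,0,0],[0,0,0],[0,0,0],[0,0,0],[0,0,0],[0,0,0],[0,0,0],[0,0,0],[0,0,0],[0,0,0],[0,0,0],[0,0,0]], delta_pos=[[0.0026,0,-0.0012],[0.0053,0,-0.0024],[0.008,0,-0.0035],[0.0108,0,-0.0046],[0.0136,0,-0.0056],[0.0165,0,-0.0066],[0.0194,0,-0.0076],[0.0223,0,-0.0085],[0.0253,0,-0.0094],[0.0283,0,-0.0102],[0.0313,0,-0.011],[0.0343,0,-0.0117]], gripper=[-1,-1,-1,-1,-1,-1,-1,-1,-1,-1,-1,-1])

```text
time: 12.18
position: [0.6253, -0.1632, 0.0861]
tool_rot: [0.73, 0.683, -0.0, -0.0]
ft_force: [0.6, -0.4, -0.9]
grip_width: 0.087
grip_force: 0.2
```

```bash
python3 -c "
from h import *
delta([]);endface('c')
edges('pics/ct.png',range(188,274),range(192,222),cols=(300,450))"
```

```text
t 12.18 tcp [ 0.6253 -0.1632  0.0861] yaw -3.79 F [ 0.56 -0.42 -0.88] w 0.08698015005356208
205 343 352 [ 0.6732 -0.1139] [ 0.6735 -0.1343]
215 337 351 [ 0.6523 -0.102 ] [ 0.6528 -0.1325]
225 341 351 [ 0.6318 -0.1105] [ 0.6322 -0.1328]
scene brown bbox (403, 234, 27, 30) 327.0
scene brown bbox (300, 215, 100, 62) 1713.0
L [[0.6815, -0.1184], [0.6732, -0.113], [0.6648, -0.1091], [0.6564, -0.1047], [0.6481, -0.1007], [0.6398, -0.097], [0.6318, -0.1109]]
L n 9 yaw -8.38 y at x=.62 -0.103
R [[0.6816, -0.1214], [0.6735, -0.1338], [0.6652, -0.1341], [0.6569, -0.1337], [0.6486, -0.1328], [0.6404, -0.1322]]
R n 17 yaw 0.7 y at x=.62 -0.1334
```

arm_command(delta_rot=[[0,0,0],[0,0,0],[0,0,0],[0,0,0]], delta_pos=[[0,0,0],[-0.003,0,-0.02],[-0.022,0,-0.05],[-0.06,0,-0.06]], gripper=[-1,-1,-1,-1])

```text
time: 12.67
position: [0.623, -0.2207, 0.1493]
tool_rot: [0.729, 0.685, 0.001, 0.001]
ft_force: [0.9, -1.0, 1.0]
grip_width: 0.0866
grip_force: 0.0
```

```bash
python3 -c "
from h import *
delta([]);endface('d')
edges('pics/dt.png',[*range(188,220),*range(235,274)],range(192,215),cols=(300,450))"
```

```text
t 12.67 tcp [ 0.623  -0.2207  0.1493] yaw -3.52 F [ 0.85 -0.96  1.04] w 0.08659622060142311
195 337 379 [ 0.6938 -0.1013] [ 0.6951 -0.189 ]
205 336 373 [ 0.6729 -0.0996] [ 0.6742 -0.177 ]
215 334 367 [ 0.6522 -0.0959] [ 0.6533 -0.165 ]
225 333 361 [ 0.6315 -0.0943] [ 0.6325 -0.153 ]
235 332 355 [ 0.611  -0.0926] [ 0.6119 -0.1412]
245 331 349 [ 0.5906 -0.091 ] [ 0.5913 -0.1294]
255 330 343 [ 0.5703 -0.0894] [ 0.5708 -0.1176]
265 329 338 [ 0.5501 -0.0878] [ 0.5505 -0.1079]
scene brown bbox (410, 236, 20, 28) 292.0
scene brown bbox (300, 227, 56, 50) 1382.5
scene brown bbox (362, 222, 38, 23) 251.0
L [[0.7085, -0.1022], [0.7001, -0.1016], [0.6917, -0.1008], [0.6833, -0.1], [0.675, -0.0989], [0.6667, -0.0983], [0.6584, -0.0972], [0.6501, -0.0968], [0.611, -0.093], [0.6028, -0.092], [0.5947, -0.0914], [0.5865, -0.0907], [0.5784, -0.0899], [0.5703, -0.089], [0.5622, -0.0882], [0.5541, -0.0878], [0.546, -0.087]]
L n 66 yaw -5.42 y at x=.62 -0.0938
R [[0.7014, -0.1893], [0.693, -0.1871], [0.6846, -0.1826], [0.6763, -0.178], [0.6679, -0.1731], [0.6595, -0.1683]]
R n 23 yaw -28.19 y at x=.62 -0.1475
```

arm_command(delta_rot=[[0,0,0.4],[0,0,0.8],[0,0,0.8],[0,0,0.8],[0,0,0.8],[0,0,0.8],[0,0,0.8]], delta_pos=[[0,0,0.035],[0.006,0,0.07],[0.02,0,0.077],[0.031,0,0.077],[0.037,0,0.077],[0.04,0,0.077],[0.042,0,0.077]], gripper=[-1,-1,-1,-1,-1,-1,-1])

```text
time: 13.4
position: [0.6258, -0.1811, 0.0713]
tool_rot: [0.734, 0.679, 0.001, 0.002]
ft_force: [0.3, -1.3, 0.2]
grip_width: 0.0871
grip_force: 0.3
```

arm_command(delta_rot=[[0,0,0],[0,0,0],[0,0,0],[0,0,0],[0,0,0],[0,0,0],[0,0,0],[0,0,0],[0,0,0],[0,0,0],[0,0,0],[0,0,0]], delta_pos=[[0.0025,0,-0.0013],[0.005,0,-0.0027],[0.0076,0,-0.0043],[0.0102,0,-0.0059],[0.0128,0,-0.0074],[0.0155,0,-0.0089],[0.0182,0,-0.0103],[0.021,0,-0.0117],[0.0239,0,-0.013],[0.0268,0,-0.0143],[0.0297,0,-0.0155],[0.0326,0,-0.0167]], gripper=[-1,-1,-1,-1,-1,-1,-1,-1,-1,-1,-1,-1])

```text
time: 14.4
position: [0.6265, -0.1484, 0.0858]
tool_rot: [0.735, 0.678, -0.0, -0.001]
ft_force: [0.9, 0.9, 1.1]
grip_width: 0.0867
grip_force: 0.3
```

arm_command(delta_rot=[[0,0,0],[0,0,0],[0,0,0],[0,0,0],[0,0,0]], delta_pos=[[0.003,0,-0.001],[0.006,0,-0.0018],[0.008,0,-0.0022],[0.008,0,-0.0022],[0.008,0,-0.0022]], gripper=[-1,-1,-1,-1,-1])

```text
time: 14.82
position: [0.6271, -0.1408, 0.0878]
tool_rot: [0.735, 0.678, -0.0, -0.0]
ft_force: [-0.3, -0.5, -0.2]
grip_width: 0.0871
grip_force: 0.0
```

```bash
python3 -c "
from h import *
delta([]);endface('e')"
```

```text
t 14.82 tcp [ 0.6271 -0.1408  0.0878] yaw -4.58 F [-0.26 -0.46 -0.24] w 0.08705737227286954
205 326 338 [ 0.6726 -0.0792] [ 0.673  -0.1057]
215 321 337 [ 0.6517 -0.0694] [ 0.6523 -0.1041]
225 325 336 [ 0.6312 -0.078 ] [ 0.6317 -0.1024]
scene brown bbox (406, 237, 24, 27) 288.0
scene brown bbox (290, 227, 36, 37) 669.5
scene brown bbox (330, 221, 26, 26) 233.5
scene brown bbox (360, 211, 40, 27) 395.0
```

arm_command(delta_rot=[[0,0,0],[0,0,0],[0,0,0],[0,0,0],[0,0,0],[0,0,0],[0,0,0],[0,0,0]], delta_pos=[[-0.003,0,-0.02],[-0.015,0,-0.05],[-0.03,0,-0.08],[-0.06,0,-0.09],[-0.1,0,-0.09],[-0.14,0,-0.09],[-0.14,0,-0.09],[-0.14,0,-0.09]], gripper=[-1,-1,-1,-1,-1,-1,-1,-1])

```text
time: 15.58
position: [0.6156, -0.2835, 0.1778]
tool_rot: [0.736, 0.677, 0.0, 0.0]
ft_force: [0.6, 0.1, 0.6]
grip_width: 0.0869
grip_force: 0.0
```

```bash
python3 -c "
from h import *
delta([]);endface('f')
edges('pics/ft.png',range(188,274),range(192,272),cols=(285,450),th=45)
t=cv2.imread('pics/ft.png');s=cv2.imread('pics/fs.png')
a=cv2.resize(t[165:315,270:400],(390,450),interpolation=2);b=cv2.resize(s[200:330,250:363],(390,450),interpolation=2)
cv2.imwrite('pics/f.png',np.hstack([a,b]))"
```

```text
t 15.58 tcp [ 0.6156 -0.2835  0.1778] yaw -4.85 F [0.64 0.12 0.59] w 0.08689698710279252
195 320 359 [ 0.6933 -0.0665] [ 0.6945 -0.1483]
205 320 358 [ 0.6724 -0.0669] [ 0.6737 -0.1465]
215 320 357 [ 0.6517 -0.0674] [ 0.653  -0.1447]
225 320 355 [ 0.6311 -0.0679] [ 0.6323 -0.1409]
235 320 355 [ 0.6106 -0.0683] [ 0.6119 -0.1412]
245 320 353 [ 0.5902 -0.0688] [ 0.5914 -0.1374]
255 320 352 [ 0.5699 -0.0692] [ 0.5712 -0.1357]
265 320 351 [ 0.5497 -0.0697] [ 0.551 -0.134]
scene brown bbox (403, 233, 27, 31) 365.5
scene brown bbox (290, 210, 70, 57) 2012.0
L [[0.7079, -0.062], [0.6995, -0.061], [0.6911, -0.0603], [0.6827, -0.0594], [0.6744, -0.0587], [0.666, -0.0577], [0.6577, -0.0573], [0.6494, -0.0562], [0.6412, -0.0557], [0.6329, -0.0548], [0.6247, -0.0543], [0.6164, -0.0534], [0.6082, -0.0526], [0.6, -0.0517], [0.5919, -0.0509], [0.5837, -0.0503], [0.5756, -0.0495], [0.5675, -0.0489], [0.5593, -0.0482], [0.5513, -0.0474], [0.5442, -0.0949]]
L n 34 yaw -5.12 y at x=.62 -0.0537
R [[0.7008, -0.1479], [0.6924, -0.1472], [0.6841, -0.1462], [0.6757, -0.1456], [0.6674, -0.1448], [0.6592, -0.1441], [0.6509, -0.1432], [0.6426, -0.1424], [0.6344, -0.142], [0.6262, -0.141], [0.618, -0.1404], [0.6098, -0.1395], [0.6016, -0.1391], [0.5935, -0.1382], [0.5853, -0.1373], [0.5772, -0.1368], [0.5691, -0.1359], [0.5611, -0.1353], [0.553, -0.1346], [0.5449, -0.1338]]
R n 79 yaw -5.15 y at x=.62 -0.1405
```

View pics/f.png

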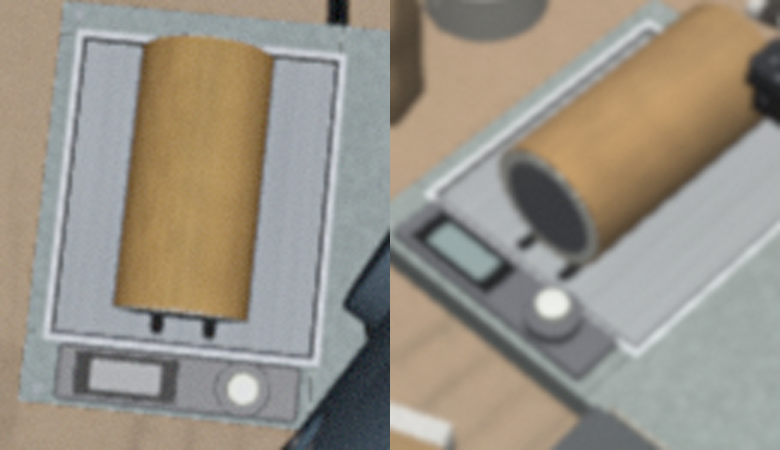

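The last picture shows the tube lying between the strips, whose near ends stick out at (157,322) and (208,327), with nothing touching it. I'll check its position along the deck and that it is at rest.

```bash
python3 -c "
from h import *
t=viewer.camera('top');q=t['pixels'];g=cv2.GaussianBlur(q,(3,3),0).astype(float);s=g.max(2)-g.min(2)
for o in (-6,0,6):
    col=[int(round(334-(r-225)*.1+o)) for r in range(170,285)]
    xs=np.nonzero(np.array([s[r,u] for r,u in zip(range(170,285),col)])>45)[0]+170
    # keep run
    print(o,xs[0],xs[-1],ray(t,334-(xs[0]-225)*.1+o,xs[0]-.5,.118).round(4),ray(t,334-(xs[-1]-225)*.1+o,xs[-1]+.5,.118).round(4))
cv2.imwrite('pics/gt.png',q)
edges('pics/gt.png',range(188,260),range(192,260),cols=(285,450),th=45)
print('deck far/near platter edge x at y=-.1', .6267+.105*.9967,.6267-.105*.9967)"
```

```text
-6 177 267 [ 0.7207 -0.0935  0.118 ] [ 0.5421 -0.0797  0.118 ]
0 178 268 [ 0.7188 -0.105   0.118 ] [ 0.5404 -0.091   0.118 ]
6 178 268 [ 0.719  -0.1168  0.118 ] [ 0.5406 -0.1024  0.118 ]
L [[0.7079, -0.0644], [0.6995, -0.0635], [0.6911, -0.0627], [0.6828, -0.0619], [0.6744, -0.0611], [0.6661, -0.0602], [0.6578, -0.0597], [0.6495, -0.0588], [0.6412, -0.0582], [0.6329, -0.0572], [0.6247, -0.0566], [0.6165, -0.0559], [0.6083, -0.0549], [0.6001, -0.0542], [0.5919, -0.0534], [0.5838, -0.0529], [0.5756, -0.0519], [0.5675, -0.0513]]
L n 72 yaw -5.29 y at x=.62 -0.0561
R [[0.7008, -0.1503], [0.6924, -0.1496], [0.6841, -0.1486], [0.6758, -0.1481], [0.6675, -0.1472], [0.6592, -0.1462], [0.6509, -0.1459], [0.6427, -0.1448], [0.6344, -0.1444], [0.6262, -0.1434], [0.618, -0.1429], [0.6098, -0.1423], [0.6017, -0.1413], [0.5935, -0.1407], [0.5854, -0.1396], [0.5773, -0.1391], [0.5692, -0.1385]]
R n 68 yaw -5.13 y at x=.62 -0.143
deck far/near platter edge x at y=-.1 0.7313535 0.5220465000000001
```

arm_command(delta_rot=[[0,0,0],[0,0,0],[0,0,0],[0,0,0],[0,0,0],[0,0,0],[0,0,0],[0,0,0],[0,0,0],[0,0,0],[0,0,0],[0,0,0]], delta_pos=[[0,0,-0.03],[0,0,-0.03],[0,0,-0.03],[0,0,-0.03],[0,0,-0.03],[0,0,-0.03],[0,0,-0.03],[0,0,-0.03],[0,0,-0.03],[0,0,-0.03],[0,0,-0.03],[0,0,-0.03]], gripper=[-1,-1,-1,-1,-1,-1,-1,-1,-1,-1,-1,-1])

```text
time: 16.83
position: [0.6162, -0.2807, 0.208]
tool_rot: [0.735, 0.678, -0.0, -0.0]
ft_force: [0.0, -0.0, 0.5]
grip_width: 0.0867
grip_force: 0.0
```

arm_command(delta_rot=[[0,0,0],[0,0,0],[0,0,0],[0,0,0],[0,0,0],[0,0,0],[0,0,0],[0,0,0],[0,0,0],[0,0,0],[0,0,0],[0,0,0]], delta_pos=[[0,0,0],[0,0,0],[0,0,0],[0,0,0],[0,0,0],[0,0,0],[0,0,0],[0,0,0],[0,0,0],[0,0,0],[0,0,0],[0,0,0]], gripper=[-1,-1,-1,-1,-1,-1,-1,-1,-1,-1,-1,-1])

```text
time: 17.83
position: [0.6163, -0.2807, 0.208]
tool_rot: [0.735, 0.678, -0.0, -0.0]
ft_force: [0.9, -0.2, -0.1]
grip_width: 0.0871
grip_force: 0.0
```

```bash
python3 -c "
from h import *
for i in range(2):
    for _ in range(4): t=viewer.camera('top')
    cv2.imwrite('pics/h%d.png'%i,t['pixels'])
    edges('pics/h%d.png'%i,range(188,260),range(192,260),cols=(285,450),th=45)" | grep yaw
```

```text
L n 72 yaw -5.31 y at x=.62 -0.0552
R n 68 yaw -5.17 y at x=.62 -0.142
L n 72 yaw -5.3 y at x=.62 -0.0552
R n 68 yaw -5.14 y at x=.62 -0.1421
```

```bash
python3 -c "
from rig import robot
print(robot.hand_in())"
```

```text
the job is handed in; nothing more can be done
None
```

The job is handed in: I pressed the zero key fully with the platter empty, rolled the tube onto the platter, and left it lying still between the two rubber strips with the arm well clear; the hand-in returned no verdict.

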